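# Take a tumbler's rim diameter in the bench caliper

### The arm

A 6-joint arm with a two-finger parallel gripper is mounted at the origin on the work surface. World frame = base frame: x ahead of the robot, y to its left, z up, the work surface at z = 0. Lengths are in m, angles in degrees, forces in N, time in s.
With the tool pointing down it reaches from about 0.275 to 0.75 m from the base axis. Payload 10.2 kg.
Tool frame: the origin (TCP) lies on the front face of the gripper's body, between the roots of the fingers; the fingertips stand 64 mm ahead of it and the grasp point (between the pads) lies 45 mm ahead of it; z points along the fingers, x is the direction in which the jaws open and shut, and the axes are right-handed (so a half turn about z gives the same grasp; the last joint's range is limited). The gripper opens to 88 mm and grips with 3 to 60 N. Pads are 18 mm wide; open, the fingers measure 123 mm over their backs; the gripper's body (75 mm by 187 mm) begins 45 mm behind the grasp point.
Start: joints at [53.033, 17.928, 85.812, -0, 76.261, -12.8], TCP at [0.215, 0.479, 0.303] pointing down, gripper open.
Joint ranges: [-168.41, 168.41], [-55.51, 124.54], [10.69, 146.95], [-70.63, 250.63], [1, 178], [-165.06, 165.06]. Speed limits (degrees/s): [136.94, 136.94, 172.46, 180, 180, 180].

### API

Orientations are given as a 3x3 rotation matrix whose columns are the frame's x, y, z axes.
In Python, from cell import arm, cams gives the robot as it stands. The module is installed in compiled form; this text tells all that it offers.
- The arm moves only by the tool jog_arm, never from a script. Its argument "moves" is a list of rows, each an object with "xyz": the shift along the world's x, y, z in cm, a list of three; "turn": the turn about the world's z in degrees; "hand": the closure, from 0 (fully open) to 1 (shut). A call has 1 to 5 rows; each row shifts and turns the commanded pose from where the row before left it; what a row does not reach is not made up. A row lasts 1/12 s, in which the tool goes at most 41.7 mm and 7.16 degrees, less where a joint would pass 70% of its speed; a pose out of reach is approached as far as the arm can. A call with a gripper value outside its range is refused whole. The fingers move at their own pace and stop on an object; "force" is the grip in N (left out, the last holds). Time passes only in rows, so rows that do not move let the fingers close. It gives the time, the measured TCP pose, the force and the opening at its end, in the units of the state.
- arm.get_obs(): the state, without advancing time (a new reading comes with each control period).
- cams.get_image(name): name is "scene" or "top" or "wrist"; returns the picture (420x560x3 uint8, red, green, blue); there is no depth.
- cams.camera_params(name): a dict with "camera_matrix" (3x3 intrinsics, pixels), "R" (3x3) and "t" (3): a world point X has camera coordinates R X + t. Camera axes: x right, y down, z forward; pixel columns grow to the right and rows downward; lengths in m; the calibration is good to about 2 mm. A picture is of the moment at which its call begins: read the wrist's pose just before it. camera_params takes no time and is no camera call; for the wrist camera it gives the pose at the moment of the call.
- arm.hand_in(): hands the job in, once; it reports no verdict.
The state is a dict: "time_s": time; "qpos": joint angles; "joint_velocities": joint speeds; "effort": joint torques, N m; "tool_pos": TCP position; "tool_rot": TCP orientation; "contact_force": force on the tool from outside, world axes, zero at the start; "ft_torque": the same for the moment, N m; "gripper_width": finger opening in m.
Only numpy, scipy, OpenCV 4.12 (cv2) and the standard library are available. Lean on these libraries where they do the work, as an engineer would, in place of code of your own. Each camera call takes 0.05 s, during which the arm holds its last target. There are 200 camera calls.

### The job

Take the rim diameter of the tall straight tumbler: pick it up from the ware board and stand it, upside down as it is, on the caliper's board between the two jaws, close up towards the beam, and let go of it. Then slide the moving jaw along gently until both jaws bear on the rim with a light touch of a few newtons, never so hard that the jaw cocks on its beam, and leave it closed on the tumbler so that I can read it. Leave the other ware and tools where they are.

Things in the scene. Friction and masses are not known exactly. Their poses are not given: they have to be found in the camera images.
- tumbler_mid (a point): Centre, half-way up, of the tall straight tumbler: unglazed off-white bisque ware, 85 mm tall, standing upside down on its rim with the foot ring (46 mm across) on top. Its wall is straight and round from the rim to 73 mm up, then rounds in to the foot. Hand-made: the tumblers of this batch run from 50 to 66 mm across, and the diameter of this one is what is to be measured. z up. Its mass is 0.15 to 0.3 kg. It is the only piece of this shape: the tallest straight-sided one.
- caliper: Fixed bench caliper: dark brown plywood board 200 (x) by 330 (y) by 18 mm, origin at the centre of its underside, z up. A steel slide caliper lies flat on it. Its beam runs along y (x = 49 to 81 mm, top 36 mm above the origin, from y = -135 to 165 mm). The two jaws reach from the beam towards -x, to x = -65 mm, and lie 27 to 37 mm above the origin (9 to 19 mm above the board's top). The slider on the beam, its plate 46 (x) by 68 (y) mm, has its top 46 mm above the origin.
- bed (a point): Point on top of the caliper's board (z = 18 mm above its underside) in the bay between the jaws where a tumbler is well placed: 60 mm from the beam's centre line and 42 mm from the fixed jaw's measuring face. Axes as the caliper.
- anvil: Fixed jaw, of steel, 118 mm long and 10 mm high. Its measuring face looks to +y of the caliper; the origin lies on that face, half-way up the jaw, 12 mm inside the beam's centre line; the caliper's axes.
- jaw: Blade of the moving jaw, 118 mm long, 10 mm high, 12 mm thick at the tip and 24 mm at the root. Its measuring face looks to -y of the caliper; the origin lies on that face, half-way up, 12 mm inside the beam's centre line. Its axes are the caliper's while it stands square; it turns about z when the jaw cocks.
- slider (a joint): Opening of the caliper in m: the distance between the measuring faces at the root of the jaws. 0 is shut, 0.15 is the stop. The moving jaw closes towards -y of the caliper. It moves against a steady drag of about 2.5 N and stays where it is left. The jaw has a little spring on the beam: a push on the blade, or the part pressing back on it, cocks it by about 0.05 rad per N m about the thumb post; a push on the thumb post alone does not.
- thumb (a point): Middle of the knurled steel thumb post by which the moving jaw is slid (pushed or pinched): an upright round post 16 mm across and 36 mm tall, standing on the slider over the beam's centre line, 34 mm behind the moving jaw's measuring face (on its +y side). This point is 18 mm above the slider's plate and 18 mm below the post's top (64 mm above the caliper's underside).
- wareboard: Plywood ware board, 200 by 270 by 18 mm, fixed on the bench, origin at the centre of its underside. The tumbler and three other pieces stand on it, one near each corner: about 104 mm apart along its x and 140 mm along its y. Which piece stands where changes.
- shortcup: Bystander: short straight cup upside down, 68 mm across, 52 mm tall; origin under its centre.
- bowl: Bystander: small bowl upside down, 84 mm across, 44 mm tall; origin under its centre.
- vase: Bystander: bud vase with a belly 66 mm across and a narrow neck, 94 mm tall; origin under its centre.
- brush: Bystander: brush lying on the bench.
- rib: Bystander: flat wooden rib, 55 by 130 by 6 mm, lying on the bench.
- kilnpost: Bystander: tubular kiln post, 44 mm across, 60 mm tall, standing on the bench.
- trimmer: Bystander: loop trimming tool, 170 mm long, lying on the bench.
Mind the look-alikes: they are no part of the job. Leave any purple look-alike of the part that bears tumbler_mid alone.

How it is judged (in metres and radians):
On the way, in this order (a step that is already met when the one before it is completed fails the run):
1. The tumbler stands upside down on the caliper's board between the open jaws, let go, not touched by the moving jaw (angle between tumbler_mid's own z axis and vertical below 0.06 rad and z of tumbler_mid in the frame of caliper between 0.0575 and 0.0635 m and x of tumbler_mid in the frame of caliper between -0.032 and 0.022 m and y of tumbler_mid in the frame of anvil between 0.0307 and 0.085 m and contact force between each of the fingers, jaw and tumbler below 0.1 N), for 0.2 s.
2. Both jaws bear on the tumbler at once with a light measuring force, 1 to 6 N (angle between tumbler_mid's own z axis and vertical below 0.06 rad and z of tumbler_mid in the frame of caliper between 0.0575 and 0.0635 m and x of tumbler_mid in the frame of caliper between -0.032 and 0.022 m and contact force between jaw and tumbler between 1 and 6 N and contact force between anvil and tumbler between 0.5 and 7 N), for 0.2 s.
At the end, for the whole second after the job is handed in: The tumbler stands upright (0.06 rad) on its rim on the caliper's board, its wall within 50 mm of the beam, against the fixed jaw (1.8 mm), the moving jaw left closed on it (opening at most 1.8 mm over, 2.4 mm under its diameter) and square within 0.025 rad; all at rest (angle between tumbler_mid's own z axis and vertical below 0.06 rad and z of tumbler_mid in the frame of caliper between 0.0575 and 0.0635 m and x of tumbler_mid in the frame of caliper between -0.032 and 0.022 m and value of joint slider between 0.0626 and 0.0668 m and y of tumbler_mid in the frame of anvil between 0.0307 and 0.0343 m and linear speed of tumbler below 0.01 m/s and velocity of joint slider below 0.005 m/s and angle between the x axis of jaw and the x axis of caliper, either way round below 0.025 rad); the robot touches nothing.
It fails at once if The moving jaw cocks by more than 0.03 rad on its beam (angle between the x axis of jaw and the x axis of caliper, either way round above 0.03 rad).
It fails at once if The moving jaw presses the tumbler with more than 8 N (contact force between jaw and tumbler above 8 N).
It fails at once if The tumbler is toppled (angle between tumbler_mid's own z axis and vertical above 0.6 rad).
It fails at once if Other ware or a tool is moved by more than 30 mm (distance of any of shortcup, bowl, vase, brush, rib, kilnpost, trimmer from where it was at the start of the episode above 0.03 m).
It also fails if it takes over 66 s, if anything falls off the work surface, if the arm or the gripper's body presses on something with over 40 N, if the wrist force passes 120 N, or if a joint passes its speed limit or range.

## Working session

There is one attempt and no reset: what is moved stays moved. The work goes in short steps, Python scripts to look and compute and a tool call to move; the robot and the scene stay as the last step left them, time stands still between calls to the robot, and variables do not carry over. Pictures are saved under pics/ and viewed, about 8 in all and at most 12, crops included, and the job is handed in when it is done.

Besides the shell and the picture viewer there is one more tool, called after "Emit:" in YAML: its name, and indented under it one key for each argument. jog_arm: Moves the arm, as the interface text tells. Its arguments: {"type":"object","properties":{"moves":{"type":"array"},"force":{"type":"number"}},"required":["moves"]}

```bash
mkdir -p pics; cat > h.py <<'E'
import numpy as np, cv2
from cell import arm, cams
def snap(name,f,crop=None,scale=1):
    P=cams.camera_params(name); im=cams.get_image(name)[:,:,::-1].copy()
    np.savez('pics/'+f+'.npz',**{k:np.array(v) for k,v in P.items()}); cv2.imwrite('pics/'+f+'_full.png',im)
    if crop: im=im[crop[1]:crop[3],crop[0]:crop[2]]
    im=cv2.resize(im,None,fx=scale,fy=scale,interpolation=cv2.INTER_CUBIC); cv2.imwrite('pics/'+f+'.png',im)
def ray(f,u,v,z):
    P=np.load('pics/'+f+'.npz'); R=P['R'];c=-R.T@P['t']
    d=R.T@np.linalg.inv(P['camera_matrix'])@np.array([u,v,1.]); return c+d*(z-c[2])/d[2]
def proj(f,X):
    P=np.load('pics/'+f+'.npz'); p=P['camera_matrix']@(P['R']@np.array(X)+P['t']); return p[:2]/p[2]
E
python3 - <<'E'
from h import *
snap('scene','s0',None,1.4);snap('top','t0',None,1.4)
o=arm.get_obs();print(o['time_s'],o['tool_pos'],o['tool_rot'],o['gripper_width'])
for n in('s0','t0'):
    P=np.load(f'pics/{n}.npz');print(-P['R'].T@P['t'],P['R'],P['camera_matrix'])
E
```

```text
0.1 [0.21486134 0.47886714 0.30224404] [[ 4.09413714e-01  9.12348592e-01 -6.76196465e-04]
 [ 9.12348202e-01 -4.09414193e-01 -8.81865526e-04]
 [-1.08141320e-03 -2.55878788e-04 -9.99999383e-01]] 0.08808116726808332
[ 1.03129991 -0.81476258  0.66929205] [[ 0.85324399  0.52092297 -0.02477823]
 [ 0.26014239 -0.46631654 -0.8455027 ]
 [-0.45199628  0.71497423 -0.53339593]] [[471.6084575    0.         277.29322598]
 [  0.         471.6084575  218.55097664]
 [  0.           0.           1.        ]]
[ 0.3627503  -0.02506488  1.15187514] [[ 0.01801959 -0.99954682 -0.02411346]
 [-0.98876164 -0.01423493 -0.14882134]
 [ 0.14841064  0.02652416 -0.98857005]] [[412.98806447   0.         278.89821741]
 [  0.         412.98806447 211.41283541]
 [  0.           0.           1.        ]]
```

View pics/s0.png

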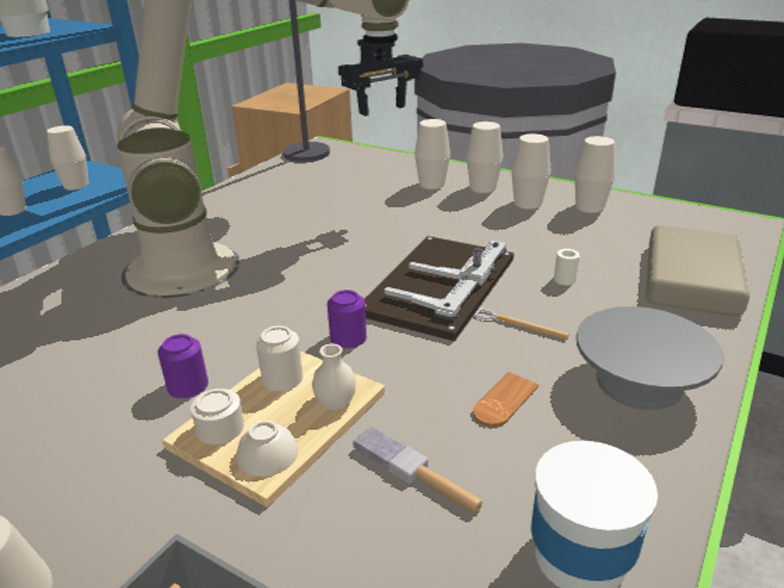

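View pics/t0.png

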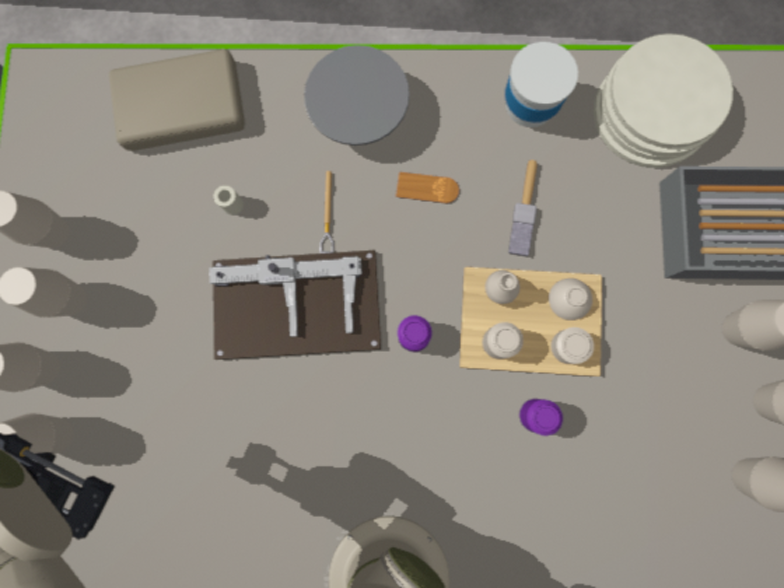

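```bash
python3 - <<'E'
from h import *
im=cv2.imread('pics/t0_full.png')
c=im[172:262,142:282]; w=im[185:275,300:440]
cv2.imwrite('pics/c.png',np.vstack([cv2.resize(c,None,fx=5,fy=5,interpolation=3),np.zeros((10,700,3),np.uint8)])[:450])
cv2.imwrite('pics/w.png',cv2.resize(w,None,fx=5,fy=5,interpolation=3)[:,:700])
E
```

```text
(no output)
```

View pics/c.png

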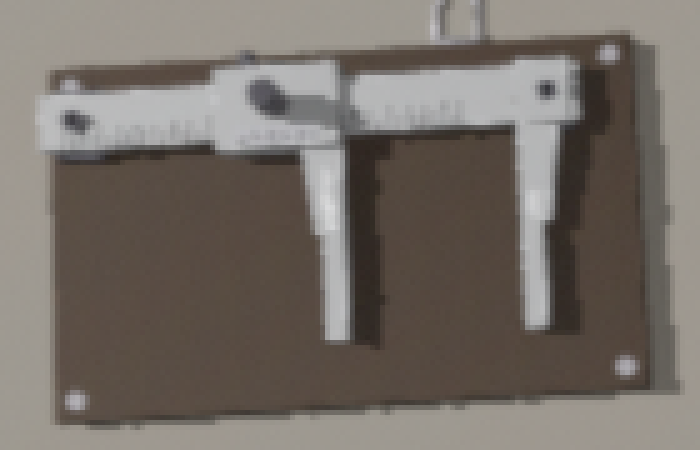

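View pics/w.png

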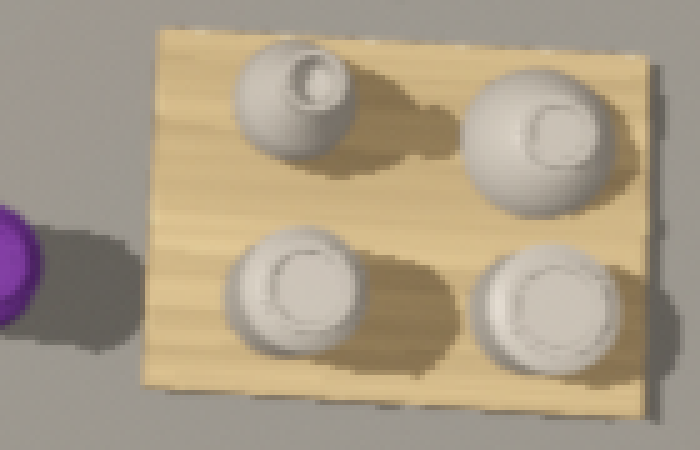

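```bash
python3 - <<'E'
from h import *
C=lambda x,y,z:ray('t0',142+x/5,172+y/5,z)
k=np.array([C(*p,.018) for p in [(50,70),(630,36),(648,386),(57,424)]]);print(k.round(4));m=k.mean(0)
print('edges',np.linalg.norm(k[0]-k[1]),np.linalg.norm(k[1]-k[2]),np.linalg.norm(k[2]-k[3]),np.linalg.norm(k[3]-k[0]))
ey=(k[0]+k[3]-k[1]-k[2])[:2];ex=(k[0]+k[1]-k[2]-k[3])[:2]
yaw=np.arctan2(-ey[0],ey[1]);yaw2=np.arctan2(ex[1],ex[0]);print('yaw',np.degrees([yaw,yaw2]),m)
R=np.array([[np.cos(yaw),-np.sin(yaw)],[np.sin(yaw),np.cos(yaw)]])
for n,p in dict(afr=(516,135,.037),aft=(526,326,.037),mfr=(345,150,.037),mft=(350,338,.037),post=(264,95,.082)).items():
    X=C(*p);print(n,X.round(4),(R.T@(X[:2]-m[:2])).round(4))
W=lambda x,y,z:ray('t0',300+x/5,185+y/5,z)
print('tumb',W(313,290,.103),'ring',np.linalg.norm(W(270,290,.103)-W(356,290,.103)))
w=np.array([W(*p,.018) for p in [(158,28),(650,55),(643,415),(142,385)]]);print(w.mean(0),w)
print('vase',W(318,81,.112),'cup',W(564,306,.07))
E
```

```text
[[0.6004 0.3652 0.018 ]
 [0.6241 0.0377 0.018 ]
 [0.428  0.0235 0.018 ]
 [0.4017 0.3485 0.018 ]]
edges 0.32837178861545263 0.19666478956147254 0.3261214660748512 0.1993853775380644
yaw [4.3818019  4.46366134] [0.51354846 0.19371291 0.018     ]
afr [0.5633 0.0981 0.037 ] [ 0.0423 -0.0991]
aft [0.4582 0.0895 0.037 ] [-0.0631 -0.0997]
mfr [0.5536 0.1922 0.037 ] [ 0.0398 -0.0046]
mft [0.4502 0.185  0.037 ] [-0.0639 -0.0038]
post [0.5749 0.2278 0.082 ] [0.0638 0.0293]
tumb [ 0.4425379  -0.20997437  0.103     ] ring 0.04327405826459855
[ 0.4890504  -0.27149979  0.018     ] [[ 0.59379983 -0.14063778  0.018     ]
 [ 0.58213647 -0.41221508  0.018     ]
 [ 0.38443554 -0.40136595  0.018     ]
 [ 0.39582975 -0.13178035  0.018     ]]
vase [ 0.5482335  -0.21219564  0.112     ] cup [ 0.43884848 -0.34542133  0.07      ]
```

Emit:
jog_arm:
  moves:
    - {"xyz":[1.14,-3.45,0],"turn":4.2,"hand":0}
    - {"xyz":[1.14,-3.45,0],"turn":4.2,"hand":0}
    - {"xyz":[1.14,-3.45,0],"turn":4.2,"hand":0}
    - {"xyz":[1.14,-3.45,0],"turn":4.2,"hand":0}
    - {"xyz":[1.14,-3.45,0],"turn":4.2,"hand":0}

```text
time_s: 0.52
tool_pos: [0.2719, 0.3049, 0.3025]
tool_rot: [[0.051, 0.999, -0.0], [0.999, -0.051, -0.0], [-0.0, -0.0, -1.0]]
contact_force: [1.2, -1.0, 0.1]
gripper_width: 0.0878
```

Emit:
jog_arm:
  moves:
    - {"xyz":[1.14,-3.45,0],"turn":0,"hand":0}
    - {"xyz":[1.14,-3.45,0],"turn":0,"hand":0}
    - {"xyz":[1.14,-3.45,0],"turn":0,"hand":0}
    - {"xyz":[1.14,-3.45,0],"turn":0,"hand":0}
    - {"xyz":[1.14,-3.45,0],"turn":0,"hand":0}

```text
time_s: 0.93
tool_pos: [0.3289, 0.1323, 0.3027]
tool_rot: [[0.055, 0.998, 0.0], [0.998, -0.055, 0.0], [0.0, 0.0, -1.0]]
contact_force: [1.2, 1.4, -0.8]
gripper_width: 0.0885
```

Emit:
jog_arm:
  moves:
    - {"xyz":[1.14,-3.45,0],"turn":0,"hand":0}
    - {"xyz":[1.14,-3.45,0],"turn":0,"hand":0}
    - {"xyz":[1.14,-3.45,0],"turn":0,"hand":0}
    - {"xyz":[1.14,-3.45,0],"turn":0,"hand":0}
    - {"xyz":[1.14,-3.45,0],"turn":0,"hand":0}

```text
time_s: 1.35
tool_pos: [0.386, -0.0404, 0.3027]
tool_rot: [[0.056, 0.998, 0.0], [0.998, -0.056, 0.0], [0.0, 0.0, -1.0]]
contact_force: [1.6, 1.3, 0.1]
gripper_width: 0.088
```

Emit:
jog_arm:
  moves:
    - {"xyz":[1.14,-3.4,0],"turn":0,"hand":0}
    - {"xyz":[1.14,-3.4,0],"turn":0,"hand":0}
    - {"xyz":[1.14,-3.4,0],"turn":0,"hand":0}
    - {"xyz":[1.14,-3.4,0],"turn":0,"hand":0}
    - {"xyz":[1.14,-3.4,0],"turn":0,"hand":0}

```text
time_s: 1.77
tool_pos: [0.4431, -0.2104, 0.3024]
tool_rot: [[0.056, 0.998, -0.0], [0.998, -0.056, 0.0], [0.0, -0.0, -1.0]]
contact_force: [0.5, 0.7, 1.9]
gripper_width: 0.0879
```

Emit:
jog_arm:
  moves:
    - {"xyz":[0,0,0],"turn":0,"hand":0}
    - {"xyz":[0,0,0],"turn":0,"hand":0}

```text
time_s: 1.93
tool_pos: [0.4429, -0.2095, 0.3019]
tool_rot: [[0.057, 0.998, -0.001], [0.998, -0.057, 0.001], [0.001, -0.001, -1.0]]
contact_force: [-0.1, 0.1, 0.5]
gripper_width: 0.0883
```

```bash
python3 - <<'E'
from h import *
o=arm.get_obs();print(o['time_s'],o['tool_pos'],np.degrees(np.arctan2(*o['tool_rot'][:2,0][::-1])))
snap('wrist','w1',None,1.4)
print(proj('w1',[.4425,-.21,.103]))
E
```

```text
1.9333 [ 0.44286867 -0.20949679  0.30189217] 86.71591937898941
[280.85855239 202.58984318]
```

View pics/w1.png

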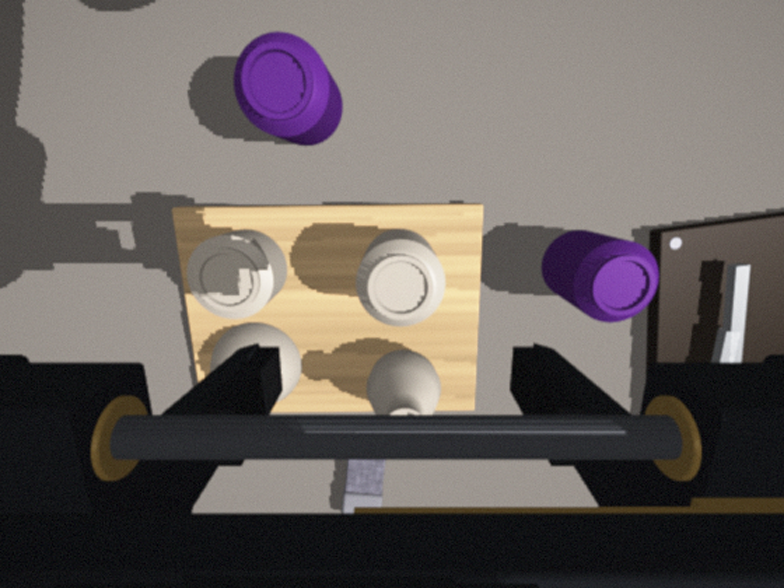

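```bash
python3 - <<'E'
from h import *
print(ray('w1',398/1.4,286/1.4,.103),ray('w1',610/1.4,285/1.4,.085),ray('w1',676/1.4,243/1.4,.018), ray('t0',142+625/5,172+366/5,.018))
E
```

```text
[ 0.4443941  -0.20675595  0.103     ] [ 0.45715004 -0.04957573  0.085     ] [0.44035366 0.04047814 0.018     ] [0.43871545 0.03633884 0.018     ]
```

Emit:
jog_arm:
  moves:
    - {"xyz":[0.07,0.1,-3.7],"turn":0,"hand":0}
    - {"xyz":[0,0,-3.7],"turn":0,"hand":0}
    - {"xyz":[0,0,-3.7],"turn":0,"hand":0}
    - {"xyz":[0,0,-3.0],"turn":0,"hand":0}
    - {"xyz":[0,0,-2.4],"turn":0,"hand":0}

```text
time_s: 2.4
tool_pos: [0.4429, -0.2056, 0.1359]
tool_rot: [[0.054, 0.999, -0.002], [0.999, -0.054, 0.001], [0.001, -0.002, -1.0]]
contact_force: [0.0, -0.4, -1.2]
gripper_width: 0.0883
```

Emit:
jog_arm:
  moves:
    - {"xyz":[0,0,-1.6],"turn":0,"hand":0}
    - {"xyz":[0,0,-0.5],"turn":0,"hand":0}
    - {"xyz":[0,0,0],"turn":0,"hand":0}

```text
time_s: 2.65
tool_pos: [0.4433, -0.2063, 0.1163]
tool_rot: [[0.054, 0.999, -0.001], [0.999, -0.054, 0.001], [0.001, -0.002, -1.0]]
contact_force: [0.9, 0.6, 0.9]
gripper_width: 0.0882
```

Emit:
jog_arm:
  moves:
    - {"xyz":[0,0,0],"turn":0,"hand":0.15}
    - {"xyz":[0,0,0],"turn":0,"hand":0.2}
    - {"xyz":[0,0,0],"turn":0,"hand":0.25}
    - {"xyz":[0,0,0],"turn":0,"hand":0.3}
    - {"xyz":[0,0,0],"turn":0,"hand":0.4}
  force: 15

```text
time_s: 3.07
tool_pos: [0.4439, -0.2075, 0.1176]
tool_rot: [[0.055, 0.998, 0.001], [0.998, -0.055, -0.0], [-0.0, 0.001, -1.0]]
contact_force: [-1.1, 2.8, 7.8]
gripper_width: 0.065
```

Emit:
jog_arm:
  moves:
    - {"xyz":[0,0,0],"turn":0,"hand":0.5}
    - {"xyz":[0,0,0],"turn":0,"hand":0.5}
    - {"xyz":[0,0,0],"turn":0,"hand":0.5}

```text
time_s: 3.32
tool_pos: [0.4439, -0.2075, 0.1176]
tool_rot: [[0.055, 0.998, 0.001], [0.998, -0.055, -0.0], [-0.0, 0.001, -1.0]]
contact_force: [-0.5, 3.9, 7.2]
gripper_width: 0.0646
```

Emit:
jog_arm:
  moves:
    - {"xyz":[0,0,0.5],"turn":0,"hand":0.5}
    - {"xyz":[0,0,1.5],"turn":0,"hand":0.5}
    - {"xyz":[0,0,3.5],"turn":0,"hand":0.5}
    - {"xyz":[0,0,3.5],"turn":0,"hand":0.5}
    - {"xyz":[0,0,3.5],"turn":0,"hand":0.5}
  force: 25

```text
time_s: 3.73
tool_pos: [0.4432, -0.2072, 0.2433]
tool_rot: [[0.055, 0.998, -0.001], [0.998, -0.055, 0.001], [0.0, -0.001, -1.0]]
contact_force: [0.5, -0.4, -2.5]
gripper_width: 0.0643
```

Emit:
jog_arm:
  moves:
    - {"xyz":[0,0.8,2],"turn":0,"hand":0.5}
    - {"xyz":[0.5,2,1.5],"turn":0,"hand":0.5}
    - {"xyz":[1.2,2.8,0],"turn":2,"hand":0.5}
    - {"xyz":[1.2,3,0],"turn":2,"hand":0.5}
    - {"xyz":[1.2,3,0],"turn":2,"hand":0.5}

```text
time_s: 4.15
tool_pos: [0.4847, -0.0903, 0.2772]
tool_rot: [[-0.05, 0.999, 0.0], [0.999, 0.05, -0.0], [-0.0, 0.0, -1.0]]
contact_force: [1.1, -0.2, -3.2]
gripper_width: 0.0646
```

Emit:
jog_arm:
  moves:
    - {"xyz":[1.2,3,0],"turn":1.6,"hand":0.5}
    - {"xyz":[1.2,3,0],"turn":0,"hand":0.5}
    - {"xyz":[1.2,3,0],"turn":0,"hand":0.5}
    - {"xyz":[1.2,3,0],"turn":0,"hand":0.5}
    - {"xyz":[1.2,3,0],"turn":0,"hand":0.5}

```text
time_s: 4.57
tool_pos: [0.5447, 0.0601, 0.2768]
tool_rot: [[-0.077, 0.997, -0.0], [0.997, 0.077, -0.0], [-0.0, -0.0, -1.0]]
contact_force: [0.7, -1.2, -2.7]
gripper_width: 0.0641
```

Emit:
jog_arm:
  moves:
    - {"xyz":[1.2,2.6,0],"turn":0,"hand":0.5}
    - {"xyz":[1.2,2,0],"turn":0,"hand":0.5}
    - {"xyz":[1.2,1.5,0],"turn":0,"hand":0.5}
    - {"xyz":[1,1.5,0],"turn":0,"hand":0.5}
    - {"xyz":[0,0,0],"turn":0,"hand":0.5}

```text
time_s: 4.98
tool_pos: [0.5913, 0.1366, 0.2762]
tool_rot: [[-0.079, 0.997, -0.0], [0.997, 0.079, 0.001], [0.001, -0.0, -1.0]]
contact_force: [0.3, 0.8, -2.5]
gripper_width: 0.0644
```

Emit:
jog_arm:
  moves:
    - {"xyz":[0,0,0],"turn":0,"hand":0.5}
    - {"xyz":[0,0,0],"turn":0,"hand":0.5}

```text
time_s: 5.15
tool_pos: [0.5902, 0.1339, 0.2766]
tool_rot: [[-0.077, 0.997, -0.001], [0.997, 0.077, -0.0], [-0.0, -0.001, -1.0]]
contact_force: [0.4, -0.4, -1.3]
gripper_width: 0.0642
```

```bash
python3 - <<'E'
from h import *
o=arm.get_obs();print(o['time_s'],o['tool_pos'],np.degrees(np.arctan2(*o['tool_rot'][:2,0][::-1])),o['gripper_width'])
snap('wrist','w2',None,1.4)
E
```

```text
5.15 [0.59024296 0.13391411 0.27656405] 94.41958824639633 0.06420883420934086
```

View pics/w2.png

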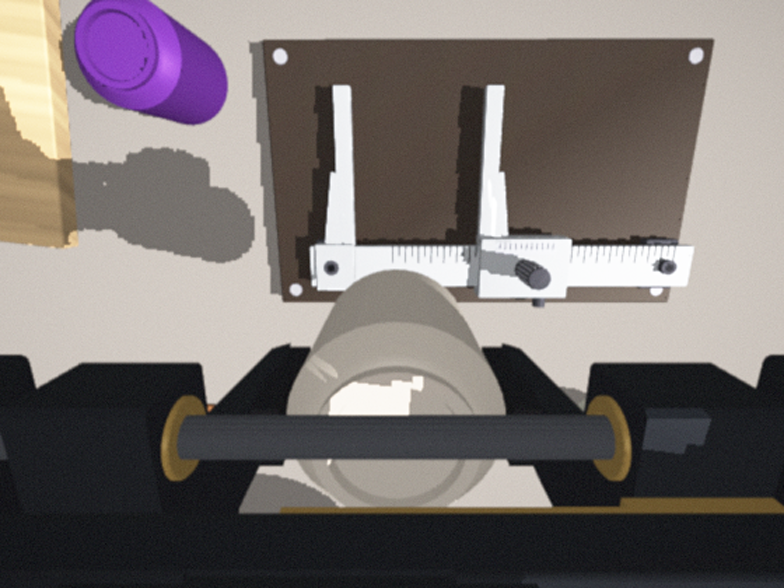

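```bash
python3 - <<'E'
from h import *
C=lambda x,y,z:ray('w2',x/1.4,y/1.4,z)
k=np.array([C(*p,.018) for p in [(668,301),(283,301),(264,40),(713,40)]]);m=k.mean(0)
print([round(np.linalg.norm(k[i]-k[i-1]),4) for i in range(4)])
ey=(k[0]+k[3]-k[1]-k[2])[:2];ex=(k[0]+k[1]-k[2]-k[3])[:2]
yaw=np.arctan2(-ey[0],ey[1]);yaw2=np.arctan2(ex[1],ex[0]);print('yaw',np.degrees([yaw,yaw2]),m)
R=np.array([[np.cos(yaw),-np.sin(yaw)],[np.sin(yaw),np.cos(yaw)]])
for n,p in dict(afr=(355,235,.037),aft=(351,88,.037),mfr=(480,230,.037),mft=(486,88,.037),post=(540,278,.082)).items():
    X=C(*p);print(n,X.round(4),(R.T@(X[:2]-m[:2])).round(4))
for x,y in((.003,-.0613),(.065,.029)):print(m[:2]+R@[x,y])
E
```

```text
[np.float64(0.1976), np.float64(0.3291), np.float64(0.1975), np.float64(0.327)]
yaw [4.41067196 4.59909418] [0.51581922 0.19719215 0.018     ]
afr [0.5637 0.1012 0.037 ] [ 0.0403 -0.0994]
aft [0.4605 0.0931 0.037 ] [-0.0631 -0.0995]
mfr [0.5524 0.1971 0.037 ] [ 0.0365 -0.003 ]
mft [0.4532 0.1882 0.037 ] [-0.0631 -0.0041]
post [0.5775 0.2328 0.082 ] [0.0642 0.0307]
[0.52352459 0.13630441]
[0.57839648 0.23110507]
```

Emit:
jog_arm:
  moves:
    - {"xyz":[-1.5,0.1,0],"turn":0,"hand":0.5}
    - {"xyz":[-2.5,0.1,0],"turn":0,"hand":0.5}
    - {"xyz":[-1.7,0,0],"turn":0,"hand":0.5}
    - {"xyz":[-1,0,0],"turn":0,"hand":0.5}
    - {"xyz":[0,0,-1.5],"turn":0,"hand":0.5}

```text
time_s: 5.62
tool_pos: [0.5226, 0.136, 0.2645]
tool_rot: [[-0.077, 0.997, 0.005], [0.997, 0.077, 0.0], [-0.0, 0.005, -1.0]]
contact_force: [1.0, 0.7, -0.9]
gripper_width: 0.0642
```

Emit:
jog_arm:
  moves:
    - {"xyz":[0,0,-3],"turn":0,"hand":0.5}
    - {"xyz":[0,0,-3],"turn":0,"hand":0.5}
    - {"xyz":[0,0,-2],"turn":0,"hand":0.5}
    - {"xyz":[0,0,0],"turn":0,"hand":0.5}
    - {"xyz":[0,0,0],"turn":0,"hand":0.5}

```text
time_s: 6.03
tool_pos: [0.5235, 0.1359, 0.182]
tool_rot: [[-0.077, 0.997, -0.001], [0.997, 0.077, -0.0], [-0.0, -0.001, -1.0]]
contact_force: [-0.2, -0.3, -2.2]
gripper_width: 0.0643
```

Emit:
jog_arm:
  moves:
    - {"xyz":[0,0,-2],"turn":0,"hand":0.5}
    - {"xyz":[0,0,-2],"turn":0,"hand":0.5}
    - {"xyz":[0,0,-1.3],"turn":0,"hand":0.5}
    - {"xyz":[0,0,-0.5],"turn":0,"hand":0.5}
    - {"xyz":[0,0,0],"turn":0,"hand":0.5}

```text
time_s: 6.45
tool_pos: [0.524, 0.1363, 0.1244]
tool_rot: [[-0.077, 0.997, 0.001], [0.997, 0.077, -0.0], [-0.0, 0.001, -1.0]]
contact_force: [0.3, 0.4, -2.2]
gripper_width: 0.0649
```

Emit:
jog_arm:
  moves:
    - {"xyz":[0,0,-0.15],"turn":0,"hand":0.5}
    - {"xyz":[0,0,-0.15],"turn":0,"hand":0.5}
    - {"xyz":[0,0,0],"turn":0,"hand":0.5}

```text
time_s: 6.7
tool_pos: [0.524, 0.1365, 0.1216]
tool_rot: [[-0.077, 0.997, 0.002], [0.997, 0.077, 0.0], [-0.0, 0.002, -1.0]]
contact_force: [-0.0, -0.1, -1.3]
gripper_width: 0.0645
```

Emit:
jog_arm:
  moves:
    - {"xyz":[0,0,-0.15],"turn":0,"hand":0.5}
    - {"xyz":[0,0,-0.1],"turn":0,"hand":0.5}
    - {"xyz":[0,0,0],"turn":0,"hand":0.5}

```text
time_s: 6.95
tool_pos: [0.5236, 0.1365, 0.1182]
tool_rot: [[-0.077, 0.997, -0.0], [0.997, 0.077, 0.0], [0.0, -0.0, -1.0]]
contact_force: [-0.4, 0.1, -2.2]
gripper_width: 0.0646
```

Emit:
jog_arm:
  moves:
    - {"xyz":[0,0,-0.1],"turn":0,"hand":0.5}
    - {"xyz":[0,0,0],"turn":0,"hand":0.5}

```text
time_s: 7.12
tool_pos: [0.5237, 0.1365, 0.1177]
tool_rot: [[-0.077, 0.997, 0.0], [0.997, 0.077, -0.0], [-0.0, 0.0, -1.0]]
contact_force: [-1.7, -0.4, 2.6]
gripper_width: 0.0645
```

Emit:
jog_arm:
  moves:
    - {"xyz":[0,0,0],"turn":0,"hand":0.25}
    - {"xyz":[0,0,0],"turn":0,"hand":0.2}
    - {"xyz":[0,0,0],"turn":0,"hand":0.1}
    - {"xyz":[0,0,0],"turn":0,"hand":0}
    - {"xyz":[0,0,0],"turn":0,"hand":0}
  force: 5

```text
time_s: 7.53
tool_pos: [0.5237, 0.1365, 0.1172]
tool_rot: [[-0.077, 0.997, 0.0], [0.997, 0.077, -0.0], [-0.0, 0.0, -1.0]]
contact_force: [0.0, 0.5, -0.6]
gripper_width: 0.0875
```

Emit:
jog_arm:
  moves:
    - {"xyz":[0,0,0],"turn":0,"hand":0}
    - {"xyz":[0,0,1],"turn":0,"hand":0}
    - {"xyz":[0,0,2.5],"turn":0,"hand":0}
    - {"xyz":[0,0,3.5],"turn":0,"hand":0}
    - {"xyz":[0,0,3.5],"turn":0,"hand":0}

```text
time_s: 7.95
tool_pos: [0.5232, 0.1365, 0.2239]
tool_rot: [[-0.077, 0.997, -0.001], [0.997, 0.077, -0.0], [0.0, -0.001, -1.0]]
contact_force: [-0.3, 0.3, 0.5]
gripper_width: 0.0882
```

Emit:
jog_arm:
  moves:
    - {"xyz":[1,2.6,0],"turn":0,"hand":1}
    - {"xyz":[1.2,3,0],"turn":0,"hand":1}
    - {"xyz":[1.2,3,0],"turn":0,"hand":1}
    - {"xyz":[1.2,3,0],"turn":0,"hand":1}
    - {"xyz":[0.6,1.7,0],"turn":0,"hand":1}
  force: 20

```text
time_s: 8.37
tool_pos: [0.576, 0.2722, 0.223]
tool_rot: [[-0.079, 0.997, 0.001], [0.997, 0.079, 0.001], [0.001, 0.001, -1.0]]
contact_force: [-0.7, 0.2, 0.9]
gripper_width: 0.057
```

Emit:
jog_arm:
  moves:
    - {"xyz":[0,0,0],"turn":0,"hand":1}
    - {"xyz":[0,0,0],"turn":0,"hand":1}
    - {"xyz":[0,0,0],"turn":0,"hand":1}
    - {"xyz":[0,0,0],"turn":0,"hand":1}

```text
time_s: 8.7
tool_pos: [0.5755, 0.2685, 0.2226]
tool_rot: [[-0.076, 0.997, 0.0], [0.997, 0.076, -0.0], [-0.0, 0.0, -1.0]]
contact_force: [-0.2, 0.4, 0.5]
gripper_width: 0.0303
```

```bash
python3 - <<'E'
from h import *
o=arm.get_obs();print(o['time_s'],o['tool_pos'],np.degrees(np.arctan2(*o['tool_rot'][:2,0][::-1])),o['gripper_width'])
snap('wrist','w3',None,1.4)
E
```

```text
8.7 [0.57554775 0.26845169 0.2226355 ] 94.37277379399772 0.030264521284896952
```

View pics/w3.png

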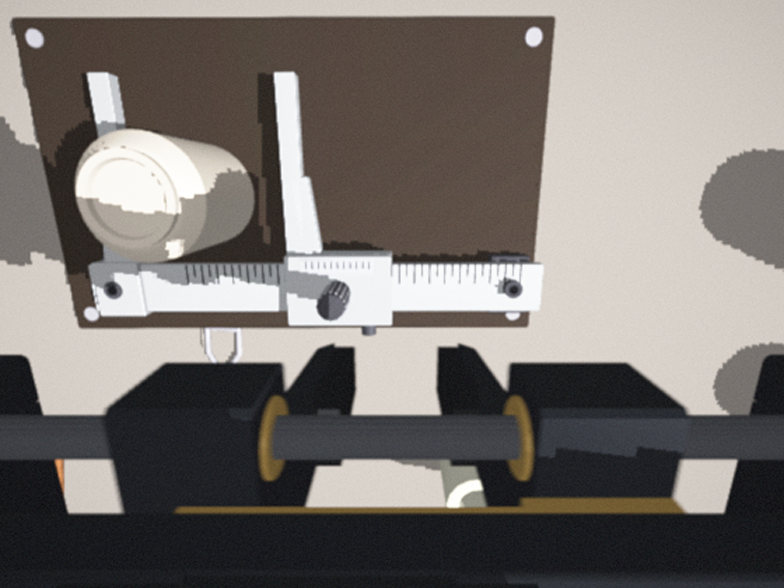

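```bash
python3 - <<'E'
from h import *
C=lambda x,y,z:ray('w3',x/1.4,y/1.4,z)
print('tumb',C(128,199,.103),'post',C(333,300,.082),'kiln',C(468,495,.06),'top kiln',ray('t0',225/1.4,196/1.4,.06))
m=np.array([C(*p,.018) for p in [(34,38),(534,37)]]);print(m)
E
```

```text
tumb [0.52504542 0.13806162 0.103     ] post [0.57362167 0.2339969  0.082     ] kiln [0.71593538 0.33123895 0.06      ] top kiln [0.72166342 0.33475713 0.06      ]
[[0.4396971  0.03700224 0.018     ]
 [0.41583223 0.34200974 0.018     ]]
```

Emit:
jog_arm:
  moves:
    - {"xyz":[0,0,0],"turn":0,"hand":1}
    - {"xyz":[0,0,0],"turn":0,"hand":1}
    - {"xyz":[0,0,0],"turn":0,"hand":1}
    - {"xyz":[0,0,0],"turn":0,"hand":1}
    - {"xyz":[0,0,0],"turn":0,"hand":1}

```text
time_s: 9.17
tool_pos: [0.5756, 0.2694, 0.2222]
tool_rot: [[-0.077, 0.997, -0.0], [0.997, 0.077, -0.0], [-0.0, -0.0, -1.0]]
contact_force: [0.2, 0.6, -1.1]
gripper_width: 0.0003
```

Emit:
jog_arm:
  moves:
    - {"xyz":[0.1,0,-3],"turn":0,"hand":1}
    - {"xyz":[0,0,-3],"turn":0,"hand":1}
    - {"xyz":[0,0,-2.3],"turn":0,"hand":1}
    - {"xyz":[0,0,-1.5],"turn":0,"hand":1}
    - {"xyz":[0,0,-0.5],"turn":0,"hand":1}

```text
time_s: 9.58
tool_pos: [0.5757, 0.2692, 0.1165]
tool_rot: [[-0.077, 0.997, -0.004], [0.997, 0.077, -0.001], [-0.001, -0.004, -1.0]]
contact_force: [0.0, 0.2, -0.1]
gripper_width: 0.0003
```

Emit:
jog_arm:
  moves:
    - {"xyz":[0,0,0],"turn":0,"hand":1}
    - {"xyz":[0.02,-0.25,0],"turn":0,"hand":1}
    - {"xyz":[0.02,-0.25,0],"turn":0,"hand":1}
    - {"xyz":[0.02,-0.2,0],"turn":0,"hand":1}
    - {"xyz":[0,0,0],"turn":0,"hand":1}

```text
time_s: 10.0
tool_pos: [0.5777, 0.2621, 0.1202]
tool_rot: [[-0.077, 0.997, 0.001], [0.997, 0.077, 0.0], [0.0, 0.001, -1.0]]
contact_force: [-0.5, 0.5, -0.6]
gripper_width: 0.0006
```

Emit:
jog_arm:
  moves:
    - {"xyz":[0.01,-0.1,0],"turn":0,"hand":1}
    - {"xyz":[0.01,-0.1,0],"turn":0,"hand":1}
    - {"xyz":[0.01,-0.1,0],"turn":0,"hand":1}
    - {"xyz":[0.01,-0.1,0],"turn":0,"hand":1}
    - {"xyz":[0.01,-0.1,0],"turn":0,"hand":1}

```text
time_s: 10.42
tool_pos: [0.5777, 0.2574, 0.1192]
tool_rot: [[-0.077, 0.997, -0.0], [0.997, 0.077, -0.0], [0.0, -0.0, -1.0]]
contact_force: [-0.1, 0.1, 0.2]
gripper_width: 0.0004
```

Emit:
jog_arm:
  moves:
    - {"xyz":[0.01,-0.1,0],"turn":0,"hand":1}
    - {"xyz":[0.01,-0.1,0],"turn":0,"hand":1}
    - {"xyz":[0.01,-0.1,0],"turn":0,"hand":1}
    - {"xyz":[0.01,-0.1,0],"turn":0,"hand":1}
    - {"xyz":[0.01,-0.1,0],"turn":0,"hand":1}

```text
time_s: 10.83
tool_pos: [0.5782, 0.2527, 0.1192]
tool_rot: [[-0.077, 0.997, -0.0], [0.997, 0.077, 0.0], [0.0, -0.0, -1.0]]
contact_force: [-0.1, 3.5, -0.3]
gripper_width: 0.0003
```

Emit:
jog_arm:
  moves:
    - {"xyz":[0.01,-0.1,0],"turn":0,"hand":1}
    - {"xyz":[0.01,-0.1,0],"turn":0,"hand":1}
    - {"xyz":[0.01,-0.1,0],"turn":0,"hand":1}
    - {"xyz":[0.01,-0.1,0],"turn":0,"hand":1}
    - {"xyz":[0.01,-0.1,0],"turn":0,"hand":1}

```text
time_s: 11.25
tool_pos: [0.5787, 0.2474, 0.1192]
tool_rot: [[-0.077, 0.997, -0.0], [0.997, 0.077, 0.0], [0.0, -0.0, -1.0]]
contact_force: [-0.9, 3.1, 0.6]
gripper_width: 0.0004
```

Emit:
jog_arm:
  moves:
    - {"xyz":[0.01,-0.1,0],"turn":0,"hand":1}
    - {"xyz":[0.01,-0.1,0],"turn":0,"hand":1}
    - {"xyz":[0.01,-0.1,0],"turn":0,"hand":1}
    - {"xyz":[0.01,-0.1,0],"turn":0,"hand":1}
    - {"xyz":[0.01,-0.1,0],"turn":0,"hand":1}

```text
time_s: 11.67
tool_pos: [0.5792, 0.2424, 0.1192]
tool_rot: [[-0.077, 0.997, -0.0], [0.997, 0.077, -0.0], [-0.0, -0.0, -1.0]]
contact_force: [-2.2, 1.9, 0.5]
gripper_width: 0.0009
```

Emit:
jog_arm:
  moves:
    - {"xyz":[0,-0.1,0],"turn":0,"hand":1}
    - {"xyz":[0.01,-0.1,0],"turn":0,"hand":1}
    - {"xyz":[0,-0.1,0],"turn":0,"hand":1}
    - {"xyz":[0.01,-0.1,0],"turn":0,"hand":1}
    - {"xyz":[0.01,-0.1,0],"turn":0,"hand":1}

```text
time_s: 12.08
tool_pos: [0.5796, 0.2373, 0.1192]
tool_rot: [[-0.077, 0.997, -0.0], [0.997, 0.077, -0.0], [-0.0, -0.0, -1.0]]
contact_force: [-1.4, 3.7, 0.8]
gripper_width: 0.0006
```

Emit:
jog_arm:
  moves:
    - {"xyz":[0,-0.05,0],"turn":0,"hand":1}
    - {"xyz":[0.01,-0.05,0],"turn":0,"hand":1}
    - {"xyz":[0,-0.05,0],"turn":0,"hand":1}
    - {"xyz":[0.01,-0.05,0],"turn":0,"hand":1}
    - {"xyz":[0,0,0],"turn":0,"hand":1}

```text
time_s: 12.5
tool_pos: [0.5798, 0.2354, 0.1192]
tool_rot: [[-0.077, 0.997, -0.0], [0.997, 0.077, -0.0], [-0.0, -0.0, -1.0]]
contact_force: [-1.9, 2.8, 0.3]
gripper_width: 0.0007
```

```bash
python3 - <<'E'
from h import *
snap('top','t4',(142,172,282,262),5)
snap('wrist','w4',None,1.4)
print(arm.get_obs()['contact_force'])
E
```

```text
[-3.08931099  1.5049714  -0.12333125]
```

View pics/w4.png

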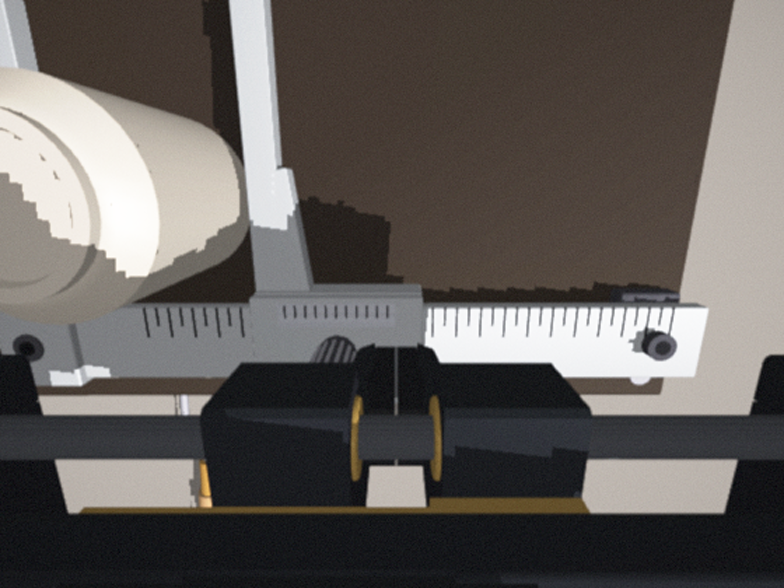

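Emit:
jog_arm:
  moves:
    - {"xyz":[0,-0.03,0],"turn":0,"hand":1}
    - {"xyz":[0,-0.03,0],"turn":0,"hand":1}
    - {"xyz":[0,-0.03,0],"turn":0,"hand":1}
    - {"xyz":[0,-0.03,0],"turn":0,"hand":1}
    - {"xyz":[0,-0.03,0],"turn":0,"hand":1}

```text
time_s: 13.02
tool_pos: [0.5798, 0.234, 0.1192]
tool_rot: [[-0.077, 0.997, 0.0], [0.997, 0.077, 0.0], [0.0, 0.0, -1.0]]
contact_force: [-1.2, 2.2, -0.1]
gripper_width: 0.0005
```

Emit:
jog_arm:
  moves:
    - {"xyz":[0,-0.03,0],"turn":0,"hand":1}
    - {"xyz":[0,-0.03,0],"turn":0,"hand":1}
    - {"xyz":[0,-0.03,0],"turn":0,"hand":1}
    - {"xyz":[0,-0.03,0],"turn":0,"hand":1}
    - {"xyz":[0,-0.03,0],"turn":0,"hand":1}

```text
time_s: 13.43
tool_pos: [0.5798, 0.2325, 0.1192]
tool_rot: [[-0.077, 0.997, 0.0], [0.997, 0.077, -0.0], [-0.0, 0.0, -1.0]]
contact_force: [-0.6, 2.5, 0.6]
gripper_width: 0.0006
```

Emit:
jog_arm:
  moves:
    - {"xyz":[0.01,-0.03,0],"turn":0,"hand":1}
    - {"xyz":[0,-0.03,0],"turn":0,"hand":1}
    - {"xyz":[0,-0.03,0],"turn":0,"hand":1}
    - {"xyz":[0,-0.03,0],"turn":0,"hand":1}
    - {"xyz":[0,-0.03,0],"turn":0,"hand":1}

```text
time_s: 13.85
tool_pos: [0.5799, 0.231, 0.1192]
tool_rot: [[-0.077, 0.997, 0.0], [0.997, 0.077, 0.0], [-0.0, 0.0, -1.0]]
contact_force: [-0.8, 2.3, 0.0]
gripper_width: 0.0006
```

Emit:
jog_arm:
  moves:
    - {"xyz":[0.01,-0.03,0],"turn":0,"hand":1}
    - {"xyz":[0,-0.03,0],"turn":0,"hand":1}
    - {"xyz":[0,-0.03,0],"turn":0,"hand":1}

```text
time_s: 14.1
tool_pos: [0.58, 0.2302, 0.1193]
tool_rot: [[-0.077, 0.997, 0.0], [0.997, 0.077, 0.0], [0.0, 0.0, -1.0]]
contact_force: [-0.6, 3.7, -0.7]
gripper_width: 0.0003
```

Emit:
jog_arm:
  moves:
    - {"xyz":[0,-0.03,0],"turn":0,"hand":1}
    - {"xyz":[0,-0.03,0],"turn":0,"hand":1}
    - {"xyz":[0,0,0],"turn":0,"hand":1}

```text
time_s: 14.35
tool_pos: [0.58, 0.2296, 0.1193]
tool_rot: [[-0.077, 0.997, 0.0], [0.997, 0.077, 0.0], [0.0, 0.0, -1.0]]
contact_force: [0.5, 4.1, -0.6]
gripper_width: 0.0006
```

Emit:
jog_arm:
  moves:
    - {"xyz":[0.01,-0.03,0],"turn":0,"hand":1}
    - {"xyz":[0,-0.03,0],"turn":0,"hand":1}
    - {"xyz":[0,0,0],"turn":0,"hand":1}

```text
time_s: 14.6
tool_pos: [0.5801, 0.2289, 0.1193]
tool_rot: [[-0.077, 0.997, 0.0], [0.997, 0.077, 0.0], [-0.0, 0.0, -1.0]]
contact_force: [0.3, 5.5, 0.6]
gripper_width: 0.0003
```

```bash
python3 - <<'E'
from h import *
snap('top','t5',(142,172,282,262),5)
f=[]
for i in range(4): f.append(arm.get_obs()['contact_force'][:2]); cams.get_image('top')
print(np.round(f,2))
E
```

```text
[[0.7  3.85]
 [0.13 5.73]
 [0.37 3.68]
 [0.95 5.01]]
```

View pics/t5.png

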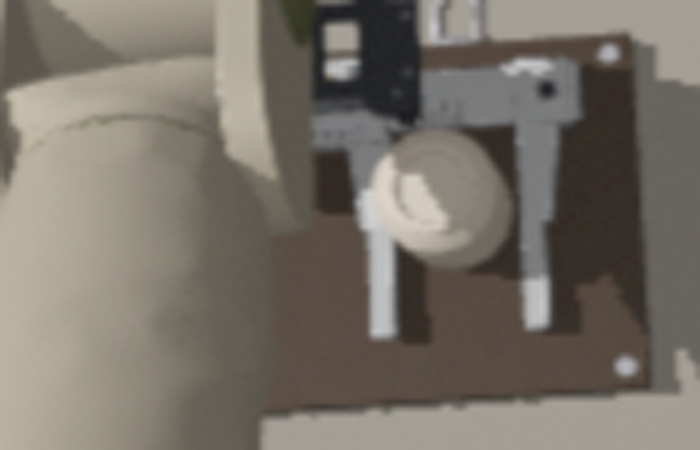

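Emit:
jog_arm:
  moves:
    - {"xyz":[0,-0.03,0],"turn":0,"hand":1}
    - {"xyz":[0,-0.03,0],"turn":0,"hand":1}
    - {"xyz":[0,0,0],"turn":0,"hand":1}

```text
time_s: 15.1
tool_pos: [0.5801, 0.2283, 0.1193]
tool_rot: [[-0.077, 0.997, 0.0], [0.997, 0.077, 0.0], [0.0, 0.0, -1.0]]
contact_force: [2.1, 3.9, 0.1]
gripper_width: 0.0008
```

Emit:
jog_arm:
  moves:
    - {"xyz":[0.01,-0.03,0],"turn":0,"hand":1}
    - {"xyz":[0,-0.03,0],"turn":0,"hand":1}
    - {"xyz":[0,0,0],"turn":0,"hand":1}

```text
time_s: 15.35
tool_pos: [0.5802, 0.2276, 0.1193]
tool_rot: [[-0.077, 0.997, 0.0], [0.997, 0.077, -0.0], [-0.0, 0.0, -1.0]]
contact_force: [-0.4, 4.0, 0.7]
gripper_width: 0.0007
```

```bash
cat > f.py <<'E'
from h import *
f=[]
for i in range(6): f.append(arm.get_obs()['contact_force'][:2]); cams.get_image('top')
o=arm.get_obs();print(np.mean(f,0).round(2),np.round(f,1)[:,1],o['tool_pos'],o['time_s'])
E
python3 f.py
```

```text
[0.14 4.56] [4.  5.4 4.8 4.7 4.6 3.9] [0.58016465 0.22766871 0.11924181] 15.65
```

Steady at about 4.5 N, so the tumbler is sliding towards the anvil. I'll keep going in small steps.

Emit:
jog_arm:
  moves:
    - {"xyz":[0,-0.03,0],"turn":0,"hand":1}
    - {"xyz":[0,-0.03,0],"turn":0,"hand":1}
    - {"xyz":[0,0,0],"turn":0,"hand":1}

```text
time_s: 15.9
tool_pos: [0.5802, 0.2271, 0.1192]
tool_rot: [[-0.077, 0.997, 0.0], [0.997, 0.077, 0.0], [0.0, 0.0, -1.0]]
contact_force: [1.5, 5.4, 0.5]
gripper_width: 0.0003
```

```bash
python3 f.py
```

```text
[1.07 4.9 ] [5.4 4.8 4.5 5.6 5.  4.1] [0.58016938 0.22710106 0.11922268] 16.2
```

Emit:
jog_arm:
  moves:
    - {"xyz":[0,-0.03,0],"turn":0,"hand":1}
    - {"xyz":[0,-0.02,0],"turn":0,"hand":1}
    - {"xyz":[0,0,0],"turn":0,"hand":1}

```text
time_s: 16.45
tool_pos: [0.5802, 0.2266, 0.1193]
tool_rot: [[-0.077, 0.997, 0.0], [0.997, 0.077, 0.0], [0.0, 0.0, -1.0]]
contact_force: [0.5, 4.8, 0.4]
gripper_width: 0.0003
```

```bash
python3 f.py
```

```text
[0.87 4.93] [4.8 5.3 4.6 4.9 5.2 4.8] [0.58016969 0.22662866 0.11920149] 16.75
```

Emit:
jog_arm:
  moves:
    - {"xyz":[0,-0.03,0],"turn":0,"hand":1}
    - {"xyz":[0,-0.02,0],"turn":0,"hand":1}
    - {"xyz":[0,0,0],"turn":0,"hand":1}

```text
time_s: 17.0
tool_pos: [0.5802, 0.2261, 0.1193]
tool_rot: [[-0.077, 0.997, 0.0], [0.997, 0.077, 0.0], [0.0, 0.0, -1.0]]
contact_force: [1.3, 4.9, 0.7]
gripper_width: 0.0005
```

```bash
python3 f.py
```

```text
[1.39 4.97] [4.9 5.2 4.7 5.4 4.8 4.9] [0.58022084 0.22611533 0.1192599 ] 17.3
```

Emit:
jog_arm:
  moves:
    - {"xyz":[0,-0.02,0],"turn":0,"hand":1}
    - {"xyz":[0,-0.02,0],"turn":0,"hand":1}
    - {"xyz":[0,0,0],"turn":0,"hand":1}

```text
time_s: 17.55
tool_pos: [0.5802, 0.2257, 0.1193]
tool_rot: [[-0.077, 0.997, 0.0], [0.997, 0.077, 0.0], [0.0, 0.0, -1.0]]
contact_force: [0.6, 5.6, 0.1]
gripper_width: 0.0006
```

```bash
python3 f.py
```

```text
[0.92 4.98] [5.6 4.9 4.9 4.7 4.6 5.2] [0.58023871 0.22574574 0.11924006] 17.85
```

Emit:
jog_arm:
  moves:
    - {"xyz":[0.01,-0.02,0],"turn":0,"hand":1}
    - {"xyz":[0,-0.02,0],"turn":0,"hand":1}
    - {"xyz":[0,0,0],"turn":0,"hand":1}

```text
time_s: 18.1
tool_pos: [0.5803, 0.2253, 0.1193]
tool_rot: [[-0.077, 0.997, 0.0], [0.997, 0.077, 0.0], [0.0, 0.0, -1.0]]
contact_force: [1.5, 4.9, 0.1]
gripper_width: 0.0002
```

```bash
python3 f.py
```

```text
[0.9  5.31] [4.9 5.9 5.4 4.9 5.6 5.2] [0.58028754 0.22532389 0.1192534 ] 18.4
```

Emit:
jog_arm:
  moves:
    - {"xyz":[0,-0.02,0],"turn":0,"hand":1}
    - {"xyz":[0,-0.02,0],"turn":0,"hand":1}
    - {"xyz":[0,0,0],"turn":0,"hand":1}

```text
time_s: 18.65
tool_pos: [0.5803, 0.2249, 0.1192]
tool_rot: [[-0.077, 0.997, 0.0], [0.997, 0.077, 0.0], [0.0, 0.0, -1.0]]
contact_force: [1.5, 5.0, -0.5]
gripper_width: 0.0004
```

```bash
python3 f.py
```

```text
[1.45 5.08] [5.  4.5 5.7 5.4 5.1 4.8] [0.58031056 0.22493157 0.11925519] 18.95
```

Emit:
jog_arm:
  moves:
    - {"xyz":[0,-0.02,0],"turn":0,"hand":1}
    - {"xyz":[0,-0.02,0],"turn":0,"hand":1}
    - {"xyz":[0,0,0],"turn":0,"hand":1}

```text
time_s: 19.2
tool_pos: [0.5803, 0.2245, 0.1193]
tool_rot: [[-0.077, 0.997, 0.0], [0.997, 0.077, 0.0], [0.0, 0.0, -1.0]]
contact_force: [1.7, 4.8, -1.2]
gripper_width: 0.0006
```

```bash
python3 f.py
```

```text
[1.39 4.97] [4.8 4.9 5.7 5.2 4.5 4.6] [0.58034238 0.22454148 0.11926385] 19.5
```

Emit:
jog_arm:
  moves:
    - {"xyz":[0,-0.02,0],"turn":0,"hand":1}
    - {"xyz":[0,-0.02,0],"turn":0,"hand":1}
    - {"xyz":[0,0,0],"turn":0,"hand":1}

```text
time_s: 19.75
tool_pos: [0.5804, 0.2241, 0.1193]
tool_rot: [[-0.077, 0.997, 0.0], [0.997, 0.077, 0.0], [0.0, 0.0, -1.0]]
contact_force: [1.3, 5.1, -0.5]
gripper_width: 0.0006
```

```bash
python3 f.py
```

```text
[1.42 4.67] [5.1 4.1 5.2 5.1 4.4 4.1] [0.58034602 0.22414248 0.1192517 ] 20.05
```

Emit:
jog_arm:
  moves:
    - {"xyz":[0.01,-0.02,0],"turn":0,"hand":1}
    - {"xyz":[0,-0.02,0],"turn":0,"hand":1}
    - {"xyz":[0,0,0],"turn":0,"hand":1}

```text
time_s: 20.3
tool_pos: [0.5804, 0.2237, 0.1193]
tool_rot: [[-0.077, 0.997, 0.0], [0.997, 0.077, 0.0], [0.0, 0.0, -1.0]]
contact_force: [1.0, 5.0, -0.2]
gripper_width: 0.0001
```

```bash
python3 f.py
```

```text
[1.42 5.28] [5.  5.9 5.5 5.  5.3 4.9] [0.58042486 0.22373637 0.11926394] 20.6
```

Emit:
jog_arm:
  moves:
    - {"xyz":[0,-0.02,0],"turn":0,"hand":1}
    - {"xyz":[0,-0.02,0],"turn":0,"hand":1}
    - {"xyz":[0,0,0],"turn":0,"hand":1}

```text
time_s: 20.85
tool_pos: [0.5804, 0.2233, 0.1193]
tool_rot: [[-0.077, 0.997, 0.0], [0.997, 0.077, 0.0], [0.0, 0.0, -1.0]]
contact_force: [1.4, 5.3, -0.3]
gripper_width: 0.0007
```

```bash
python3 f.py
```

```text
[1.23 5.1 ] [5.3 5.3 5.4 4.8 4.8 5. ] [0.58044082 0.22333912 0.11924313] 21.15
```

Emit:
jog_arm:
  moves:
    - {"xyz":[0,-0.02,0],"turn":0,"hand":1}
    - {"xyz":[0,-0.02,0],"turn":0,"hand":1}
    - {"xyz":[0,0,0],"turn":0,"hand":1}

```text
time_s: 21.4
tool_pos: [0.5805, 0.2229, 0.1193]
tool_rot: [[-0.077, 0.997, 0.0], [0.997, 0.077, 0.0], [0.0, 0.0, -1.0]]
contact_force: [2.2, 5.6, -0.6]
gripper_width: 0.0007
```

```bash
python3 f.py
```

```text
[1.87 5.47] [5.6 5.4 5.5 5.3 5.4 5.6] [0.58045833 0.22294897 0.11926976] 21.7
```

Emit:
jog_arm:
  moves:
    - {"xyz":[0,-0.02,0],"turn":0,"hand":1}
    - {"xyz":[0,-0.02,0],"turn":0,"hand":1}
    - {"xyz":[0,0,0],"turn":0,"hand":1}

```text
time_s: 21.95
tool_pos: [0.5805, 0.2225, 0.1193]
tool_rot: [[-0.077, 0.997, 0.0], [0.997, 0.077, 0.0], [0.0, 0.0, -1.0]]
contact_force: [0.9, 6.1, -0.1]
gripper_width: 0.0005
```

```bash
python3 f.py; python3 -c "
from h import *
snap('top','t6',(198,172,282,252),7)"
```

```text
[1.49 5.37] [6.1 4.6 5.7 4.9 6.  4.9] [0.58046543 0.22255757 0.11927609] 22.25
```

View pics/t6.png

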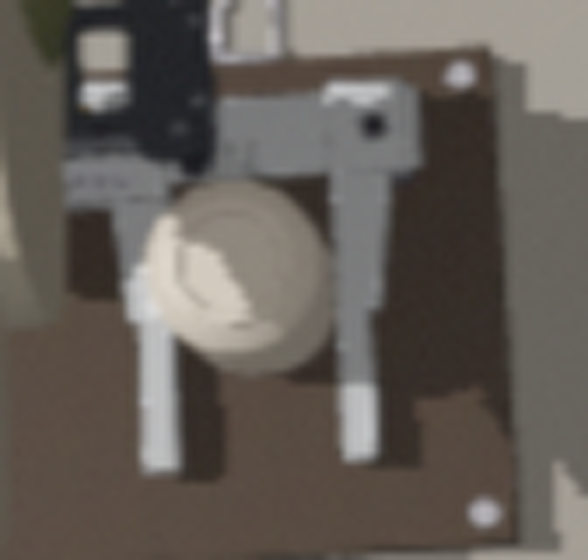

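Emit:
jog_arm:
  moves:
    - {"xyz":[0,-0.03,0],"turn":0,"hand":1}
    - {"xyz":[0,0,0],"turn":0,"hand":1}

```text
time_s: 22.47
tool_pos: [0.5805, 0.2223, 0.1193]
tool_rot: [[-0.077, 0.997, 0.001], [0.997, 0.077, 0.0], [0.0, 0.001, -1.0]]
contact_force: [1.6, 4.6, -0.8]
gripper_width: 0.0006
```

```bash
python3 f.py
```

```text
[1.85 5.13] [4.6 5.8 4.9 4.6 5.1 5.8] [0.58049034 0.22223454 0.11927406] 22.7667
```

Emit:
jog_arm:
  moves:
    - {"xyz":[0,-0.03,0],"turn":0,"hand":1}
    - {"xyz":[0,0,0],"turn":0,"hand":1}

```text
time_s: 22.93
tool_pos: [0.5805, 0.222, 0.1193]
tool_rot: [[-0.077, 0.997, 0.001], [0.997, 0.077, 0.0], [0.0, 0.001, -1.0]]
contact_force: [1.6, 6.1, -0.3]
gripper_width: 0.0003
```

```bash
python3 f.py
```

```text
[1.96 6.01] [6.1 5.8 5.9 5.6 7.  5.7] [0.58049362 0.22200373 0.11928201] 23.2333
```

Emit:
jog_arm:
  moves:
    - {"xyz":[0,-0.02,0],"turn":0,"hand":1}
    - {"xyz":[0,0,0],"turn":0,"hand":1}

```text
time_s: 23.4
tool_pos: [0.5805, 0.2219, 0.1193]
tool_rot: [[-0.077, 0.997, 0.001], [0.997, 0.077, 0.0], [0.0, 0.001, -1.0]]
contact_force: [1.9, 6.3, -0.4]
gripper_width: 0.0006
```

```bash
python3 f.py
```

```text
[2.07 6.09] [6.3 5.6 5.8 6.8 6.1 6. ] [0.58053202 0.22188019 0.11928912] 23.7
```

Emit:
jog_arm:
  moves:
    - {"xyz":[0,-0.02,0],"turn":0,"hand":1}
    - {"xyz":[0,0,0],"turn":0,"hand":1}

```text
time_s: 23.87
tool_pos: [0.5805, 0.2218, 0.1193]
tool_rot: [[-0.077, 0.997, 0.001], [0.997, 0.077, 0.001], [0.001, 0.001, -1.0]]
contact_force: [1.9, 6.3, -0.8]
gripper_width: 0.0004
```

```bash
python3 f.py
```

```text
[2.06 6.52] [6.3 6.7 6.9 6.4 6.5 6.4] [0.58054683 0.22176859 0.11930521] 24.1667
```

Emit:
jog_arm:
  moves:
    - {"xyz":[0,-0.02,0],"turn":0,"hand":1}
    - {"xyz":[0,0,0],"turn":0,"hand":1}

```text
time_s: 24.33
tool_pos: [0.5806, 0.2216, 0.1193]
tool_rot: [[-0.077, 0.997, 0.001], [0.997, 0.077, 0.001], [0.001, 0.001, -1.0]]
contact_force: [2.1, 6.9, -0.9]
gripper_width: 0.0003
```

```bash
python3 f.py
```

```text
[2.15 6.81] [6.9 6.5 7.  6.8 6.7 7. ] [0.58056328 0.2216413  0.11931761] 24.6333
```

Emit:
jog_arm:
  moves:
    - {"xyz":[0,-0.02,0],"turn":0,"hand":1}
    - {"xyz":[0,0,0],"turn":0,"hand":1}
    - {"xyz":[0,0,0],"turn":0,"hand":1}

```text
time_s: 24.88
tool_pos: [0.5806, 0.2215, 0.1193]
tool_rot: [[-0.077, 0.997, 0.001], [0.997, 0.077, 0.001], [0.001, 0.001, -1.0]]
contact_force: [2.4, 8.2, -0.6]
gripper_width: 0.0007
```

```bash
python3 f.py
```

```text
[2.45 7.72] [8.2 7.9 7.9 7.5 7.7 7.2] [0.5805808  0.22151529 0.11935629] 25.1833
```

Emit:
jog_arm:
  moves:
    - {"xyz":[-0.01,0.1,0],"turn":0,"hand":1}
    - {"xyz":[-0.02,0.3,0],"turn":0,"hand":1}
    - {"xyz":[-0.05,0.6,0],"turn":0,"hand":1}
    - {"xyz":[0,1,0],"turn":0,"hand":1}
    - {"xyz":[0,0,1.5],"turn":0,"hand":1}

```text
time_s: 25.6
tool_pos: [0.5782, 0.2424, 0.1318]
tool_rot: [[-0.078, 0.997, -0.005], [0.997, 0.078, -0.001], [-0.001, -0.005, -1.0]]
contact_force: [-0.1, -0.1, -0.0]
gripper_width: 0.0001
```

Emit:
jog_arm:
  moves:
    - {"xyz":[0,0,3],"turn":0,"hand":1}
    - {"xyz":[0,0,3],"turn":0,"hand":1}
    - {"xyz":[0,0,3],"turn":0,"hand":1}
    - {"xyz":[0,0,2],"turn":0,"hand":1}
    - {"xyz":[0,0,0],"turn":0,"hand":1}

```text
time_s: 26.02
tool_pos: [0.5805, 0.2419, 0.249]
tool_rot: [[-0.078, 0.997, 0.007], [0.997, 0.078, 0.001], [0.001, 0.007, -1.0]]
contact_force: [0.1, 0.5, 0.3]
gripper_width: 0.0006
```

```bash
python3 f.py; python3 -c "
from h import *
snap('wrist','w7',None,1.4)"
```

```text
[-0.11  0.19] [ 0.5  0.9 -0.6  0.1 -0.6  0.8] [0.57917138 0.24112981 0.24259658] 26.3167
```

View pics/w7.png

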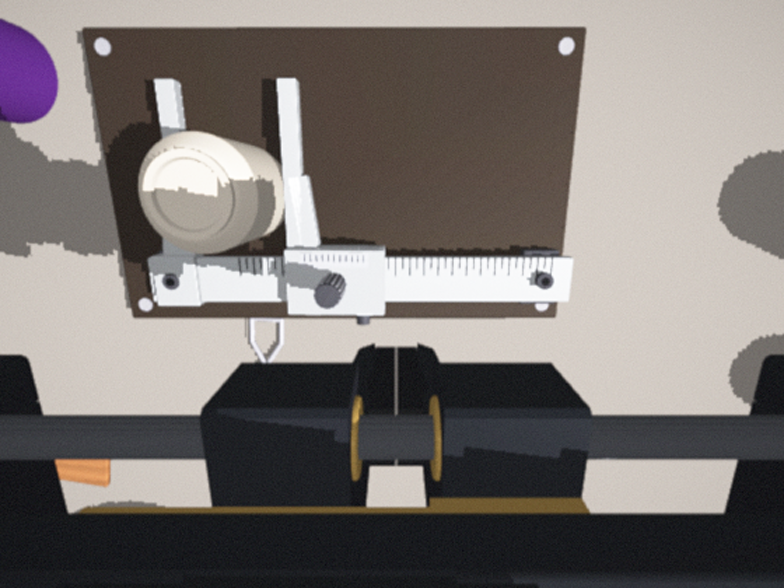

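```bash
python3 -c "
from h import *
C=lambda x,y,z:ray('w7',x/1.4,y/1.4,z)
ey=np.array([-.077,.997,0])
a=C(180,81,.037);b=C(277,81,.037);t=C(193,193,.103);r=C(286,235,.037)
s=C(102,46,.018)
print((b-a)@ey,(r-a)@ey,(t-a)@ey,t,a,b,s)"
```

```text
0.06113173676462408 0.060093089765735824 0.030589024115245896 [0.52447434 0.1320107  0.103     ] [0.45990891 0.09634313 0.037     ] [0.45518725 0.15729415 0.037     ] [0.4393887  0.03715114 0.018     ]
```

```bash
python3 -c "
from h import *
im=cv2.imread('pics/w7_full.png')[40:190,95:225]
cv2.imwrite('pics/w7c.png',cv2.resize(im,None,fx=4,fy=4,interpolation=3))"
```

```text
(no output)
```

View pics/w7c.png

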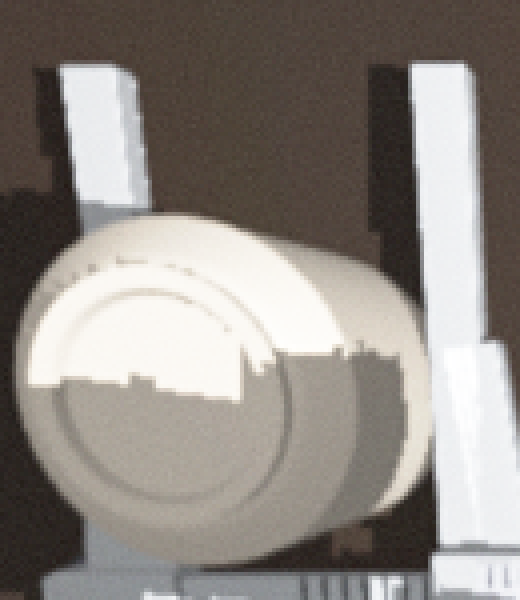

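```bash
python3 -c "
from h import *
C=lambda x,y,z:ray('w7',95+x/4,40+y/4,z)
ey=np.array([-.077,.997,0]);n=lambda p:p@ey
a=C(118,66,.037);a2=C(133,180,.037);b=C(411,64,.037);r=C(438,540,.037);b2=C(423,330,.037);t=C(175,395,.103)
print(n(b-a),n(b2-a),n(r-a),n(t-a),n(a2-a),t,arm.get_obs()['time_s'])"
```

```text
0.06458863506959651 0.0631608108861867 0.06326033653969926 0.03459772737023615 0.00011023055268125255 [0.52505906 0.13262655 0.103     ] 26.3667
```

```bash
python3 -c "
from cell import arm
print(arm.hand_in())"
```

```text
the job is handed in; nothing more can be done
None
```

I moved the tumbler, rim down, from the ware board to the caliper's board, about 60 mm from the beam, and let go of it. I then pushed the thumb post until both jaws bore on the rim. The job is handed in at about 26 s, with the arm clear of everything.

- **Force:** the push held at about 5 N while the tumbler slid. It rose to about 7.7 N once the tumbler met the fixed jaw. Allowing 2.5 N for the slider's drag, the moving jaw pressed with about 5 N. I backed the arm off afterwards. I didn't measure the fixed jaw's force; I took its contact from that rise.
- **Opening:** the last picture gives about 63 to 64.6 mm. The gripper read about 64.5 mm across the tumbler, so they roughly agree.
- **Squareness:** the jaw is square to within about 0.014 rad.
- **Doubtful check:** the same picture puts the tumbler's centre 34.6 mm from the fixed jaw's face, just over the 34.3 mm limit. The cameras are only good to about 2 mm. The force rise says it is seated, so I handed it in without correcting this.
- **Other ware and tools:** I moved nothing else on purpose, but I took no final picture to confirm it.

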